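Charge the slide-drying air pump and shut its valve

ROBOT

A 7-joint arm with a two-finger parallel gripper is mounted at the origin on a cart in front of the work surface, level with it; the furniture and walls round the work are solid. World frame = base frame: x ahead of the robot, y to its left, z up, the work surface at z = 0. Lengths are in m, angles in rad, forces in N, time in s.
With the tool pointing down it reaches from about 0.4 to 0.9 m from the base axis. Payload 5.6 kg.
Tool frame: the origin (TCP) lies at the centre of the arm's flange, where the gripper is bolted on; the fingertips stand 190 mm ahead of it and the grasp point (between the pads) lies 171 mm ahead of it; z points along the fingers, y is the line along which they close (so a half turn about z gives the same grasp; the last joint's range is limited). The gripper opens to 92 mm and grips with 3 to 60 N. Pads are 20 mm wide; open, the fingers measure 128 mm over their backs; the gripper's body (75 mm by 189 mm) begins 69 mm behind the grasp point.
Start: joints at [-1.152, 0.468, -0.012, 1.603, 0.006, 1.071, -0.056], TCP at [0.29, 0.582, 0.405] pointing down, gripper open.
Joint ranges: [-2.53, 2.53], [-0.31, 2.02], [-1.57, 1.55], [0.28, 2.44], [-1.29, 4.43], [0.15, 1.84], [-2.92, 2.92]. Speed limits (rad/s): [2.57, 2.57, 3.14, 3.14, 3.14, 3.14, 3.14].

INTERFACE

Orientations are given as a unit quaternion [x, y, z, w].
In Python, from cell import telemetry, get_image, manip gives the robot as it stands.
- The arm moves only by the shell command python3 -m pendant 'ROWS' [FORCE]. ROWS is JSON, a list of rows, each a list of 7 numbers: the opening, from 0 (shut) to 1 (fully open), then the shift along the tool's x, y, z in mm, then the turn, a rotation vector about the tool's x, y, z in degrees. A call has 1 to 10 rows; each row is the pose to reach, as a shift and turn from the pose commanded when the call began, along the tool's axes at that moment; what a row does not reach only later rows make up. A row lasts 1/12 s, in which the tool goes at most 41.7 mm and 7.16 degrees, less where a joint would pass 70% of its speed; a pose out of reach is approached as far as the arm can. A call with a gripper value outside its range is refused whole. The fingers move at their own pace and stop on an object; FORCE is the grip in N (left out, the last holds). Time passes only in rows, so rows that repeat a pose let the fingers close. It gives the time, the measured TCP pose, the force, the opening and the grip force at its end, in the units of the state.
- telemetry.sense(): the state, without advancing time (a new reading comes with each control period).
- get_image(name): name is "scene" or "top"; returns a dict with "frame" (420x560x3 uint8, red, green, blue), "fx", "fy", "cx", "cy" (pixels), "distortion" ([k1, k2, p1, p2, k3] as OpenCV has them; the pictures are not rectified), "extrinsics" (4x4, takes a point from camera to world coordinates). Camera axes: x right, y down, z forward; pixel columns grow to the right and rows downward; lengths in m; the calibration is good to about 2 mm. A picture is of the moment at which its call begins. There is no depth.
- manip.finish_job(): hands the job in; it is judged then, once.
The state is a dict: "t": time; "joint_pos": joint angles; "qvel": joint speeds; "tau": joint torques, N m; "eef_pos": TCP position; "orientation": TCP orientation; "force": force on the tool from outside, world axes, zero at the start; "moment": the same for the moment, N m; "opening": finger opening in m; "grasp_force": force on a finger pad.
Only numpy, scipy, OpenCV 4.12 (cv2) and the standard library are available. Lean on these libraries where they do the work, as an engineer would, in place of code of your own. Each camera call takes 0.05 s, during which the arm holds its last target. There are 200 camera calls.

TASK

Charge the little hand air pump used for blowing slides dry: push its black plunger knob all the way down and let it come all the way up again, over and over, until the orange indicator pin stands fully out. Then push the red-balled valve lever across to its other stop to shut the charge in. Work by pushing only: pick nothing up, do not touch the orange pin, and leave the things standing round the pump where they are.

Things in the scene. Friction and masses are not known exactly. Their poses are not given: they have to be found in the camera images.
- pump: hand air pump bolted to the table: grey base plate (160 mm along x, 160 mm along y, 12 mm high, centred 5 mm ahead in x), on it a blue block (56 x 136 mm, top 62 mm above the table), an aluminium reservoir behind it. Origin on the table top. Its x axis points from the valve lever (front) to the reservoir (back), y to the pump's left, z up. In this frame the plunger axis is at (15, -40) mm, the indicator pin at (15, 40) mm, the valve lever at (-50, 0) mm
- plunger_top (a point): centre of the top face of the black mushroom knob of the plunger (40 mm wide, 16 mm high, on a 14 mm steel stem); 125 mm above the table when released, 95 mm when fully down
- plunger (a joint): plunger travel in m: 0 = fully up (a spring returns it), 0.030 = fully down. Pushing takes about 4 N at the top and 10 N at the bottom, and it meets a hard stop at 0.030
- indicator (a joint): height in m that the orange indicator pin (12 mm diameter) stands out: 0 = in, 0.040 = fully out. It rises only while the plunger goes down: each full stroke (at least 26 mm down, then let fully up) raises it by up to 7 mm, friction holds it between strokes; short strokes do not add up. It starts between 0 and 0.018. When it is fully out further strokes do nothing
- indicator_tip (a point): centre of the flat top of the orange indicator pin, 80 mm to the left of the plunger (along +y of the pump); 70 mm above the table when in, 110 mm when fully out
- valve (a joint): angle in rad of the valve lever about the pump's x axis: 0 = open, leaning 0.5 rad to the pump's right (-y); 1.0 = shut, at its stop, leaning 0.5 rad to the left (+y). It starts between 0 and 0.2. It stays where it is left (about 1 N at the ball moves it)
- valve_ball (a point): centre of the red ball (21 mm diameter) at the end of the valve lever, 46 mm from the pivot; the rod below it is 9 mm thick
- valve_pivot (a point): pivot of the valve lever, 36 mm above the table; the lever swings in the pump's y-z plane
- microscope: tall fixed microscope to the pump's left; a larger covered one stands further left, near where the robot starts. With the fingertips 0.55 m above the table the hand passes over both
- oil_bottle: small brown dropper bottle with a black cap, 30 mm wide, 91 mm high, loose, about 130 mm to the pump's left; origin under its centre. Bystander
- petri_dish: clear round dish, 59 mm wide, 14 mm high, loose, about 140 mm to the pump's right; origin under its centre. Bystander
- timer: white timer, 62 mm square, 20 mm high, lying loose about 135 mm in front of the pump; origin under its centre. Bystander
There are look-alikes about, which are no part of the job. Of the things that look like the pump, the larger one is meant.

How it is judged:
By the outcome, as a careful person would: the job done as asked, in the order asked, and still so for the second after the job is handed in, with the robot touching nothing.
It also fails if it takes over 58 s, if anything falls off the work surface, if the arm or the gripper's body presses on something with over 40 N, if the wrist force passes 120 N, or if a joint passes its speed limit or range.

## Working session

There is one attempt and no reset: what is moved stays moved. The work goes in short steps, Python scripts to look and compute and a shell command to move; the robot and the scene stay as the last step left them, time stands still between calls to the robot, and variables do not carry over. Pictures are saved under pics/ and viewed, at most 10 in all, crops included, and the job is handed in when it is done.

```bash
mkdir -p pics; ls
python3 - <<'E'
from cell import telemetry, get_image
import cv2,numpy as np
s=telemetry.sense(); print(s)
for n in ("scene","top"):
    d=get_image(n); cv2.imwrite(f"pics/{n}0.png",d["frame"][...,::-1]); print(n,d["fx"],d["cx"],d["cy"],d["distortion"],np.round(d["extrinsics"],3).tolist())
E
```

```text
pics
{'t': 0.0, 'joint_pos': array([-1.15201294,  0.46839263, -0.01163984,  1.60362028,  0.00594917,
        1.07140683, -0.05630116]), 'qvel': array([ 0.00055491,  0.00150801, -0.00197227,  0.00046537, -0.00040235,
        0.00040476, -0.00094766]), 'tau': array([ 3.15450143e-04, -5.20580006e+01, -1.27276345e-02, -2.43740988e+01,
       -5.67405496e-02,  1.72627147e-02,  1.51605204e-04]), 'eef_pos': array([0.28951186, 0.58168525, 0.40373141]), 'orientation': array([ 2.28873040e-01,  9.73455869e-01, -8.79254316e-04, -1.74018884e-04]), 'force': array([-0.47850028,  0.33709354, -0.83356213]), 'moment': array([-0.02998761,  0.01662462,  0.00220882]), 'grasp_force': 0.0, 'opening': 0.0914226401219025}
scene 449.30042113590963 274.9378286257037 204.09815204359728 [0.02079687 0.         0.         0.         0.        ] [[0.681, -0.515, 0.521, -0.019], [-0.733, -0.489, 0.474, -0.727], [0.01, -0.704, -0.71, 0.745], [0.0, 0.0, 0.0, 1.0]]
top 413.30902969569706 278.4095693236069 213.47876387066884 [0.00623734 0.         0.         0.         0.        ] [[-0.006, -0.996, 0.09, 0.37], [-1.0, 0.003, -0.028, -0.304], [0.027, -0.091, -0.996, 0.948], [0.0, 0.0, 0.0, 1.0]]
```

View pics/scene0.png

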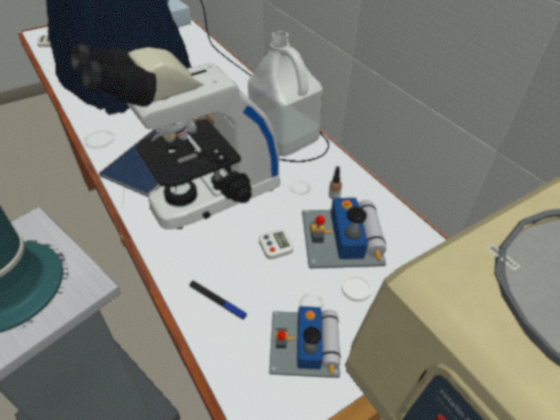

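View pics/top0.png

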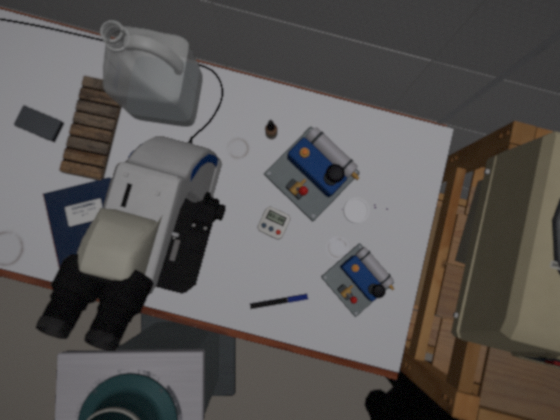

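Both views show the larger pump: top view knob ≈(335,173), pin ≈(305,152), ball ≈(303,190); scene view knob ≈(357,214), pin ≈(350,202), ball ≈(320,220). The smaller look-alike is nearer to the robot.

```bash
cat > h.py <<'E'
import numpy as np, cv2
from cell import get_image, telemetry
from scipy.spatial.transform import Rotation as R
def ray(d,uv):
    K=np.array([[d["fx"],0,d["cx"]],[0,d["fy"],d["cy"]],[0,0,1.]])
    p=cv2.undistortPoints(np.array([[uv]],float),K,np.array(d["distortion"]))[0,0]
    E=np.array(d["extrinsics"]); return E[:3,3],E[:3,:3]@np.array([*p,1.])
def onz(d,uv,z):
    o,r=ray(d,uv); return o+r*(z-o[2])/r[2]
def proj(d,P):
    K=np.array([[d["fx"],0,d["cx"]],[0,d["fy"],d["cy"]],[0,0,1.]]); E=np.linalg.inv(d["extrinsics"])
    return cv2.projectPoints(np.array([P],float),cv2.Rodrigues(E[:3,:3])[0],E[:3,3],K,np.array(d["distortion"]))[0][0,0]
def tri(a,ua,b,ub):
    o1,r1=ray(a,ua);o2,r2=ray(b,ub)
    s=np.linalg.lstsq(np.c_[r1,-r2],o2-o1,rcond=None)[0]
    p,q=o1+r1*s[0],o2+r2*s[1]; return (p+q)/2,np.linalg.norm(p-q)
def crop(d,x0,y0,w,h,f,name):
    cv2.imwrite(name,cv2.resize(d["frame"][y0:y0+h,x0:x0+w,::-1],None,fx=f,fy=f,interpolation=cv2.INTER_CUBIC))
def blobs(d,name,box):
    x0,y0,w,h=box; im=d["frame"][y0:y0+h,x0:x0+w]; hsv=cv2.cvtColor(im,cv2.COLOR_RGB2HSV)
    lo={"red":((0,150,110),(5,255,255)),"orange":((7,140,110),(20,255,255)),"black":((0,0,0),(180,255,45))}[name]
    m=cv2.inRange(hsv,*lo)
    if name=="red": m|=cv2.inRange(hsv,(172,150,110),(180,255,255))
    n,_,st,c=cv2.connectedComponentsWithStats(m)
    return [(int(st[i,4]),(c[i]+[x0,y0]).round(1).tolist(),st[i,:4].tolist()) for i in range(1,n) if st[i,4]>8]
E
python3 - <<'E'
from h import *
s=get_image("scene");t=get_image("top")
for n in("red","orange","black"):
    print(n,"S",blobs(s,n,(300,185,95,90))); print(n,"T",blobs(t,n,(255,115,110,110)))
crop(s,295,160,110,120,5,"pics/s1.png"); crop(t,250,110,130,110,5,"pics/t1.png")
a=cv2.imread("pics/s1.png");b=cv2.imread("pics/t1.png")[:550]
c=np.zeros((600,1200,3),np.uint8);c[:,:550]=a;c[:550,550:]=b
cv2.imwrite("pics/st1.png",cv2.resize(c,(800,400)))
E
```

```text
red S [(59, [319.6, 219.7], [16, 31, 9, 9])]
red T [(20, [303.8, 189.5], [47, 72, 5, 6])]
orange S [(46, [346.6, 204.2], [43, 16, 8, 7]), (88, [318.5, 228.1], [11, 38, 19, 10]), (28, [377.5, 254.5], [75, 66, 5, 8])]
orange T [(39, [304.2, 151.8], [46, 34, 7, 7])]
black S [(196, [356.1, 214.8], [48, 23, 17, 15])]
black T [(52, [270.5, 126.4], [12, 7, 8, 9]), (153, [308.0, 176.0], [33, 41, 42, 40]), (306, [333.7, 174.1], [69, 49, 20, 21])]
```

View pics/st1.png

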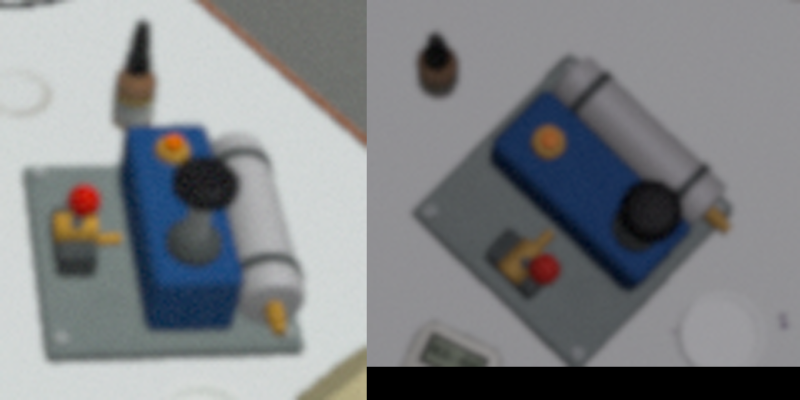

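Crops confirm: scene knob top (357,214), pin (347,203), ball (319.6,219.7); top knob (334.5,173), pin (304.3,152), ball (303.8,189.5). The base-plate corners in the top view are ≈(311,127), (264,174), (313,220) and (360,172).

Run:
```python
from h import *
s=get_image("scene");t=get_image("top")
k,e=tri(s,(357,214),t,(334.5,173));print("knob",k.round(4),e, onz(t,(334.5,173),.125).round(4),onz(s,(357,214),.125).round(4))
p,e=tri(s,(346.9,203.5),t,(304.3,152));print("pin",p.round(4),e)
b,e=tri(s,(319.6,219.7),t,(303.8,189.5));print("ball",b.round(4),e)
C=[onz(t,(250+(x-367)/3.333,110+y/3.333),.012) for x,y in((570,57),(413,212),(577,367),(732,205))]
c=np.mean(C,0);print("corners",np.round(C,3).tolist(),c.round(4), [np.linalg.norm(C[i]-C[i-1]).round(3) for i in range(4)])
# x axis: from front to back ; corners: 0 back-left,1 front-left,2 front-right,3 back-right
x=(C[0]+C[3]-C[1]-C[2])[:2]; yaw=np.arctan2(x[1],x[0]); 
yp=(p-k)[:2]; print("yaw base",np.degrees(yaw),"yaw knobpin",np.degrees(np.arctan2(-yp[0],yp[1])), "dist",np.linalg.norm(yp))
M=lambda yaw:np.array([[np.cos(yaw),-np.sin(yaw)],[np.sin(yaw),np.cos(yaw)]])
yaw2=np.arctan2(-yp[0],yp[1])
for y in(yaw,yaw2):
  for o in (c[:2]-M(y)@[.005,0],(k+p)[:2]/2-M(y)@[.015,0]):
    print("yaw",np.degrees(y).round(1),"o",o.round(4),"knob",(o+M(y)@[.015,-.04]).round(4),"pin",(o+M(y)@[.015,.04]).round(4),"pivot",(o+M(y)@[-.05,0]).round(4), "ball in pump",(M(y).T@(b[:2]-o)).round(4))
q=telemetry.sense(); print(R.from_quat(q["orientation"]).as_matrix().round(4).tolist())
for n,uv,z in(("dish",(356,210),.01),("timer",(274,223),.02),("bottle",(271,128),.06),("bigscope right",(222,210),.1)): print(n,onz(t,uv,z).round(3))
```

```text
knob [ 0.5284 -0.4419  0.1194] 0.0015508579239077213 [ 0.5268 -0.4404  0.125 ] [ 0.5241 -0.4449  0.125 ]
pin [ 0.5841 -0.3851  0.0682] 0.0007236740513651835
ball [ 0.4986 -0.3805  0.0814] 0.003017165919830377
corners [[0.656, -0.406, 0.012], [0.547, -0.296, 0.012], [0.44, -0.408, 0.012], [0.552, -0.517, 0.012]] [ 0.5487 -0.4069  0.012 ] [np.float64(0.153), np.float64(0.155), np.float64(0.155), np.float64(0.156)]
yaw base -44.663524872408864 yaw knobpin -44.45436580643203 dist 0.07950981308147849
yaw -44.7 o [ 0.5451 -0.4034] knob [ 0.5277 -0.4424] pin [ 0.5839 -0.3855] pivot [ 0.5096 -0.3683] ball in pump [-0.0492 -0.0164]
yaw -44.7 o [ 0.5456 -0.403 ] knob [ 0.5281 -0.4419] pin [ 0.5843 -0.385 ] pivot [ 0.51   -0.3678] ball in pump [-0.0491 -0.0171]
yaw -44.5 o [ 0.5451 -0.4034] knob [ 0.5278 -0.4425] pin [ 0.5838 -0.3854] pivot [ 0.5094 -0.3684] ball in pump [-0.0492 -0.0162]
yaw -44.5 o [ 0.5455 -0.403 ] knob [ 0.5282 -0.442 ] pin [ 0.5842 -0.3849] pivot [ 0.5098 -0.368 ] ball in pump [-0.0492 -0.0168]
[[-0.8952, 0.4456, -0.0002], [0.4456, 0.8952, -0.0005], [-0.0001, -0.0006, -1.0]]
dish [ 0.463 -0.507  0.01 ]
timer [ 0.433 -0.319  0.02 ]
bottle [ 0.639 -0.313  0.06 ]
bigscope right [ 0.455 -0.211  0.1  ]
```

Measurements agree (79.5 mm knob–pin, heights 119/68, yaw −44.6°): knob (0.528,−0.442), pin (0.584,−0.385). Rise first.

```bash
python3 -m pendant '[[0,0,0,-40,0,0,0],[0,0,0,-80,0,0,0],[0,0,0,-120,0,0,0],[0,0,0,-160,0,0,0],[0,0,0,-200,0,0,0],[0,0,0,-240,0,0,0],[0,0,0,-280,0,0,0],[0,0,0,-320,0,0,0],[0,0,0,-345,0,0,0],[0,0,0,-345,0,0,0]]' 20
```

```text
t: 1.13
eef_pos: [0.2891, 0.5807, 0.7565]
orientation: [0.229, 0.973, 0.005, 0.001]
force: [-0.3, 0.8, 0.4]
opening: 0.0275
grasp_force: 0.0
```

```bash
python3 -m pendant '[[0,-36,-20,0,0,0,0],[0,-72,-40,0,0,0,0],[0,-108,-60,0,0,0,0],[0,-144,-80,0,0,0,0],[0,-180,-100,0,0,0,0],[0,-216,-120,0,0,0,0],[0,-252,-140,0,0,0,0],[0,-288,-160,0,0,0,0],[0,-324,-180,0,0,0,0],[0,-360,-200,0,0,0,0]]'
```

```text
t: 1.97
eef_pos: [0.5234, 0.2404, 0.7494]
orientation: [0.229, 0.973, -0.0, -0.0]
force: [0.8, 0.4, 0.7]
opening: 0.0006
grasp_force: 0.0
```

```bash
python3 -m pendant '[[0,-18,-35,0,0,0,0],[0,-36,-71,0,0,0,0],[0,-54,-106,0,0,0,0],[0,-72,-142,0,0,0,0],[0,-90,-177,0,0,0,0],[0,-108,-213,0,0,0,0],[0,-126,-248,0,0,0,0],[0,-144,-284,0,0,0,0],[0,-162,-319,0,0,0,0],[0,-180,-355,0,0,0,0]]' && python3 -m pendant '[[0,-18,-35,0,0,0,2],[0,-36,-71,0,0,0,5],[0,-54,-106,0,0,0,8],[0,-72,-142,0,0,0,11],[0,-90,-177,0,0,0,14],[0,-108,-213,0,0,0,17],[0,-130,-256,0,0,0,18],[0,-130,-256,0,0,0,18],[0,-130,-256,0,0,0,18]]'
python3 - <<'E'
from h import *
q=telemetry.sense(); print(q["eef_pos"],R.from_quat(q["orientation"]).as_matrix().round(3).tolist(),q["joint_pos"].round(2))
E
```

```text
t: 2.8
eef_pos: [0.5251, -0.1574, 0.7494]
orientation: [0.229, 0.974, 0.0, -0.0]
force: [1.2, 0.4, 0.0]
opening: 0.0004
grasp_force: 0.0
t: 3.55
eef_pos: [0.5273, -0.4463, 0.7469]
orientation: [0.381, 0.925, -0.0, -0.002]
force: [-0.3, 0.0, -0.4]
opening: 0.0004
grasp_force: 0.0
[ 0.52728119 -0.44631684  0.74687921] [[-0.71, 0.705, -0.004], [0.705, 0.71, 0.001], [0.004, -0.002, -1.0]] [ 0.32  0.49  0.65  0.9  -0.3   1.83  1.62]
```

```bash
python3 -m pendant '[[0,0,2,40,0,0,0],[0,0,3,80,0,0,0],[0,1,3,120,0,0,0],[0,1,3,160,0,0,0],[0,1,3,200,0,0,0],[0,1,3,240,0,0,0],[0,1,3,280,0,0,0],[0,1,3,320,0,0,0],[0,1,3,360,0,0,0],[0,1,3,390,0,0,0]]' && python3 -m pendant '[[0,0,0,0,0,0,0],[0,0,0,0,0,0,0],[0,0,0,0,0,0,0]]'
python3 - <<'E'
from h import *
q=telemetry.sense(); print(q["eef_pos"],R.from_quat(q["orientation"]).as_matrix().round(3).tolist(),q["joint_pos"].round(2))
s=get_image("scene");t=get_image("top")
T=R.from_quat(q["orientation"]).as_matrix();tip=q["eef_pos"]+T[:,2]*.19;print(tip,proj(s,tip),proj(t,tip))
crop(s,275,110,140,170,3,"pics/a.png");crop(t,240,90,140,150,3,"pics/b.png")
c=np.zeros((510,840,3),np.uint8);c[:,:420]=cv2.imread("pics/a.png");c[:450,420:]=cv2.imread("pics/b.png");cv2.imwrite("pics/v4.png",c[:,:800])
E
```

```text
t: 4.38
eef_pos: [0.5299, -0.4366, 0.3569]
orientation: [0.377, 0.926, 0.001, -0.001]
force: [0.3, -0.9, 0.5]
opening: 0.0004
grasp_force: 0.0
t: 4.63
eef_pos: [0.5304, -0.4394, 0.3624]
orientation: [0.378, 0.926, -0.0, 0.002]
force: [0.1, -0.1, 0.0]
opening: 0.0003
grasp_force: 0.0
[ 0.53041193 -0.43944331  0.36236012] [[-0.715, 0.699, 0.003], [0.699, 0.715, -0.002], [-0.004, 0.001, -1.0]] [ 0.27  0.62  0.56  1.57 -0.36  1.06  1.72]
[ 0.53099688 -0.43979995  0.17236136] [360.51221988 192.98684283] [338.19502442 166.15475519]
```

View pics/v4.png

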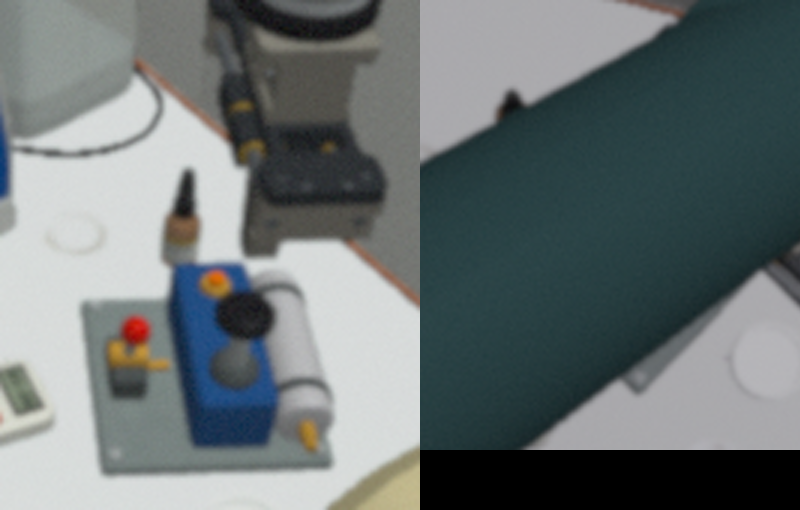

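The fingertip should project at crop ≈(256,249), and the finger leg ends at ≈(262,250). The arm hides the pump in the top view. I'll check the gripper's shape with projected points.

Run:
```python
from h import *
q=telemetry.sense(); T=R.from_quat(q["orientation"]).as_matrix();s=get_image("scene")
im=cv2.resize(s["frame"][30:280,260:440,::-1],None,fx=3,fy=3,interpolation=cv2.INTER_CUBIC)[:600]
im=cv2.resize(s["frame"][60:260,270:450,::-1],None,fx=3,fy=3,interpolation=cv2.INTER_CUBIC)
for p in([0,0,0],[0,0,.102],[0,.0945,.102],[0,-.0945,.102],[.0375,0,.102],[0,.018,.19],[0,-.018,.19],[0,0,.19]):
    u=(proj(s,q["eef_pos"]+T@p)-[270,60])*3; print(p,u.round()); cv2.circle(im,tuple(int(v) for v in u),3,(0,0,255) if p[1]<=0 else (0,255,0),-1)
cv2.imwrite("pics/v5.png",im)
```

```text
[0, 0, 0] [325. 132.]
[0, 0, 0.102] [295. 287.]
[0, 0.0945, 0.102] [265. 190.]
[0, -0.0945, 0.102] [330. 403.]
[0.0375, 0, 0.102] [229. 289.]
[0, 0.018, 0.19] [267. 379.]
[0, -0.018, 0.19] [278. 419.]
[0, 0, 0.19] [273. 399.]
```

View pics/v5.png

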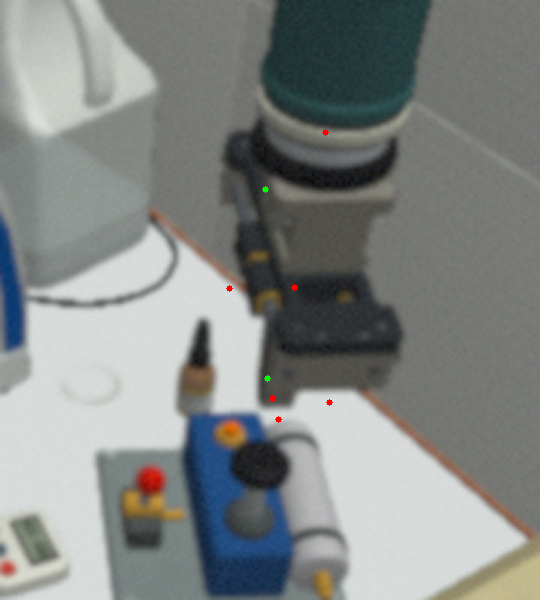

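Geometry is consistent: the body is seen end-on and the closed fingertips are at ≈(275,400), above the knob. First stroke.

```bash
python3 -m pendant '[[0,0,-3,25,0,0,0],[0,0,-3,45,0,0,0],[0,0,-3,60,0,0,0],[0,0,-3,72,0,0,0],[0,0,-3,78,0,0,0],[0,0,-3,78,0,0,0],[0,0,-3,78,0,0,0]]'
python3 - <<'E'
from h import *
q=telemetry.sense();print(q["eef_pos"],q["force"])
s=get_image("scene")
crop(s,300,170,90,100,5,"pics/v6.png")
for n in("orange","red"):print(n,blobs(s,n,(300,170,95,100)))
E
```

```text
t: 5.37
eef_pos: [0.5278, -0.443, 0.2852]
orientation: [0.378, 0.926, -0.0, 0.002]
force: [-1.6, 1.6, 10.9]
opening: 0.0003
grasp_force: 5.2
[ 0.52779563 -0.44303646  0.28519664] [-1.61985125  1.5633949  10.9431923 ]
orange [(59, [346.8, 203.3], [43, 28, 9, 10]), (88, [318.4, 228.2], [11, 53, 19, 10]), (31, [377.3, 254.4], [75, 81, 5, 8])]
red [(58, [319.7, 219.8], [16, 46, 9, 9])]
```

View pics/v6.png

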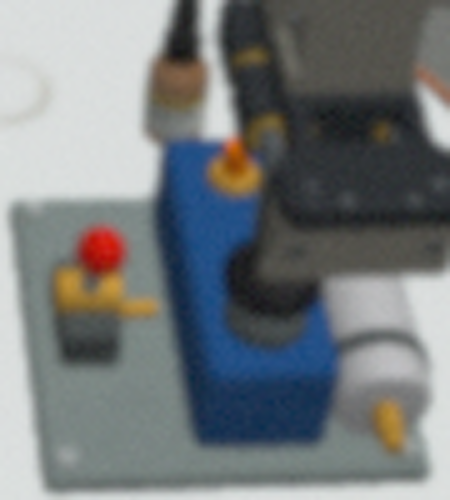

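Knob is at the bottom (tip z 0.095, 10.9 N), and the pin has begun to rise, at crop ≈(234,150). More strokes.

```bash
for i in 1; do python3 -m pendant '[[0,0,0,-30,0,0,0],[0,0,0,-46,0,0,0],[0,0,0,-46,0,0,0],[0,0,0,-46,0,0,0],[0,0,0,-46,0,0,0],[0,0,0,-24,0,0,0],[0,0,0,-8,0,0,0],[0,0,0,1,0,0,0],[0,0,0,1,0,0,0],[0,0,0,1,0,0,0]]'; done;  python3 - <<'E'
from h import *
q=telemetry.sense();print(q["eef_pos"],q["force"])
print(blobs(get_image("scene"),"orange",(335,170,25,45)))
E
python3 -m pendant '[[0,0,0,-30,0,0,0],[0,0,0,-46,0,0,0],[0,0,0,-46,0,0,0],[0,0,0,-46,0,0,0],[0,0,0,-46,0,0,0],[0,0,0,-24,0,0,0],[0,0,0,-8,0,0,0],[0,0,0,0,0,0,0],[0,0,0,0,0,0,0],[0,0,0,0,0,0,0]]'
python3 - <<'E'
from h import *
print(blobs(get_image("scene"),"orange",(335,170,25,45)))
E
```

```text
t: 6.25
eef_pos: [0.5283, -0.4432, 0.2849]
orientation: [0.378, 0.926, -0.0, 0.003]
force: [-3.6, 3.5, 24.3]
opening: 0.0002
grasp_force: 12.3
[ 0.52834454 -0.44320415  0.28492657] [-3.60258103  3.52424852 24.25737384]
[(57, [346.8, 203.2], [8, 26, 9, 12])]
t: 7.13
eef_pos: [0.528, -0.443, 0.2849]
orientation: [0.378, 0.926, 0.0, 0.002]
force: [-4.3, 5.4, 28.3]
opening: 0.0003
grasp_force: 14.5
[(51, [346.7, 203.7], [8, 28, 9, 10])]
```

```bash
python3 -m pendant '[[0,0,0,-30,0,0,0],[0,0,0,-48,0,0,0],[0,0,0,-48,0,0,0],[0,0,0,-48,0,0,0]]'
python3 - <<'E'
from h import *
s=get_image("scene");print(blobs(s,"orange",(335,170,25,45)))
k=proj(s,(.584,-.385,.07));print([proj(s,(.584,-.385,z)).round(1).tolist() for z in(.07,.08,.09,.11)])
crop(s,320,170,60,60,9,"pics/v7.png")
E
```

```text
t: 7.52
eef_pos: [0.5272, -0.4417, 0.3278]
orientation: [0.378, 0.926, 0.0, -0.0]
force: [-0.1, 0.3, -0.4]
opening: 0.0004
grasp_force: 0.0
[(72, [347.1, 202.4], [8, 25, 9, 14])]
[[346.8, 202.9], [347.4, 199.6], [348.0, 196.2], [349.2, 189.2]]
```

View pics/v7.png

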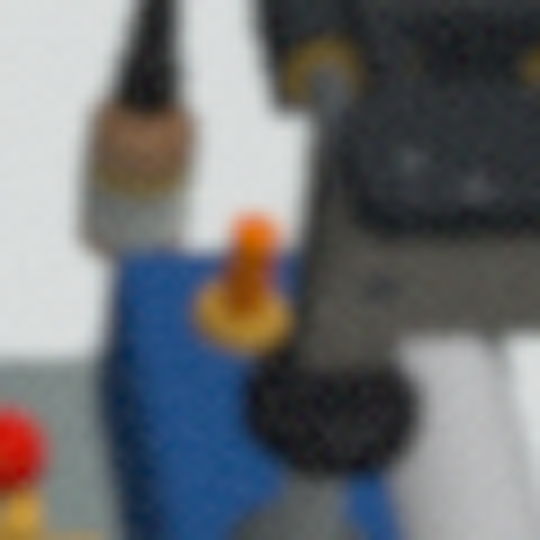

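The pin stands out clearly, top at crop ≈(255,225) → row 195, about 21 mm after three strokes. Three more strokes, with a row measurement after.

```bash
python3 -m pendant '[[0,0,0,24,0,0,0],[0,0,0,40,0,0,0],[0,0,0,48,0,0,0],[0,0,0,48,0,0,0],[0,0,0,48,0,0,0],[0,0,0,20,0,0,0],[0,0,0,0,0,0,0],[0,0,0,0,0,0,0],[0,0,0,0,0,0,0],[0,0,0,0,0,0,0]]' | head -1
python3 -m pendant '[[0,0,0,24,0,0,0],[0,0,0,40,0,0,0],[0,0,0,48,0,0,0],[0,0,0,48,0,0,0],[0,0,0,48,0,0,0],[0,0,0,20,0,0,0],[0,0,0,0,0,0,0],[0,0,0,0,0,0,0],[0,0,0,0,0,0,0],[0,0,0,0,0,0,0]]' |head -1
python3 -m pendant '[[0,0,0,24,0,0,0],[0,0,0,40,0,0,0],[0,0,0,48,0,0,0],[0,0,0,48,0,0,0],[0,0,0,48,0,0,0],[0,0,0,20,0,0,0],[0,0,0,0,0,0,0],[0,0,0,0,0,0,0],[0,0,0,0,0,0,0],[0,0,0,0,0,0,0]]'
python3 - <<'E'
from h import *
s=get_image("scene");print(blobs(s,"orange",(335,170,25,45)))
crop(s,300,165,90,90,6,"pics/v8.png")
E
```

```text
t: 8.4
t: 9.23
t: 10.07
eef_pos: [0.527, -0.4412, 0.3261]
orientation: [0.378, 0.926, 0.001, -0.002]
force: [0.3, 0.6, 0.1]
opening: 0.0006
grasp_force: 0.0
[(92, [347.6, 200.1], [8, 19, 9, 20])]
```

View pics/v8.png

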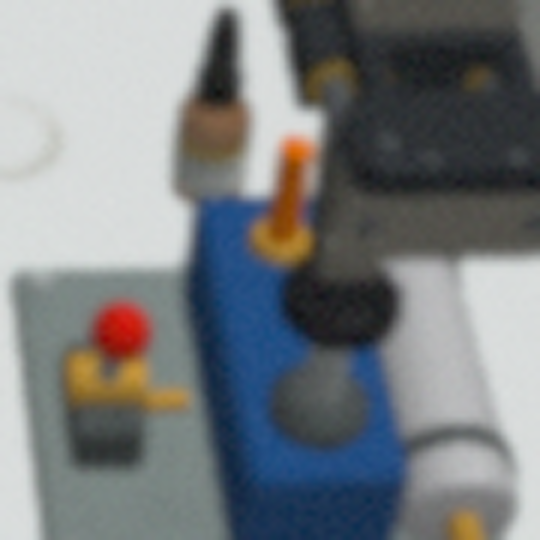

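The pin top is at crop ≈(296,148) → row 189.7, against 189.2 predicted for fully out. Three extra strokes for certainty (harmless), watching the row.

```bash
python3 -m pendant '[[0,0,0,24,0,0,0],[0,0,0,40,0,0,0],[0,0,0,48,0,0,0],[0,0,0,48,0,0,0],[0,0,0,48,0,0,0],[0,0,0,20,0,0,0],[0,0,0,0,0,0,0],[0,0,0,0,0,0,0],[0,0,0,0,0,0,0],[0,0,0,0,0,0,0]]' | head -1
python3 - <<'E'
from h import *
print(blobs(get_image("scene"),"orange",(335,170,25,45)))
E
python3 -m pendant '[[0,0,0,24,0,0,0],[0,0,0,40,0,0,0],[0,0,0,48,0,0,0],[0,0,0,48,0,0,0],[0,0,0,48,0,0,0],[0,0,0,20,0,0,0],[0,0,0,0,0,0,0],[0,0,0,0,0,0,0],[0,0,0,0,0,0,0],[0,0,0,0,0,0,0]]' |head -1
python3 -m pendant '[[0,0,0,24,0,0,0],[0,0,0,40,0,0,0],[0,0,0,48,0,0,0],[0,0,0,48,0,0,0],[0,0,0,48,0,0,0],[0,0,0,20,0,0,0],[0,0,0,0,0,0,0],[0,0,0,0,0,0,0],[0,0,0,0,0,0,0],[0,0,0,0,0,0,0]]'
python3 - <<'E'
from h import *
s=get_image("scene");print(blobs(s,"orange",(335,170,25,45)))
q=telemetry.sense();T=R.from_quat(q["orientation"]).as_matrix();tip=q["eef_pos"]+T[:,2]*.19
y=np.radians(-44.6);M=np.array([[np.cos(y),-np.sin(y)],[np.sin(y),np.cos(y)]])
print("tip pump",M.T@(tip[:2]-[.5453,-.4032]),tip[2],"T in pump",(M.T@T[:2,:2]).round(3).tolist())
b=blobs(s,"red",(300,170,60,70))[0][1];print("ball",b,M.T@(onz(s,b,.079)[:2]-[.5453,-.4032]))
E
```

```text
t: 10.95
[(92, [347.5, 200.1], [8, 19, 9, 19])]
t: 11.83
t: 12.67
eef_pos: [0.5269, -0.4413, 0.3262]
orientation: [0.378, 0.926, 0.001, -0.002]
force: [-0.1, -1.1, -0.8]
opening: 0.0008
grasp_force: 0.0
[(92, [347.6, 200.1], [8, 19, 9, 20])]
tip pump [ 0.01291299 -0.04010592] 0.13608763123813758 T in pump [[-1.0, -0.003], [-0.003, 1.0]]
ball [319.7, 219.8] [-0.05005675 -0.01488334]
```

The pin is unchanged by further strokes, so it is fully out. Next I position to the right of the ball: up, across, down.

```bash
python3 -m pendant '[[0,0,0,-25,0,0,0],[0,32,-16,-30,0,0,0],[0,63,-32,-30,0,0,0],[0,63,-32,-5,0,0,0],[0,63,-32,30,0,0,0],[0,63,-32,55,0,0,0],[0,63,-32,71,0,0,0],[0,63,-32,71,0,0,0],[0,63,-32,71,0,0,0]]'
python3 - <<'E'
from h import *
s=get_image("scene")
q=telemetry.sense();T=R.from_quat(q["orientation"]).as_matrix();tip=q["eef_pos"]+T[:,2]*.19
y=np.radians(-44.6);M=np.array([[np.cos(y),-np.sin(y)],[np.sin(y),np.cos(y)]])
print("tip pump",M.T@(tip[:2]-[.5453,-.4032]),tip[2])
print(blobs(s,"red",(300,170,60,70)))
crop(s,270,160,130,110,5,"pics/v9.png")
E
```

```text
t: 13.47
eef_pos: [0.4594, -0.4203, 0.2558]
orientation: [0.378, 0.926, 0.0, -0.002]
force: [1.2, -0.3, -0.3]
opening: 0.0002
grasp_force: 0.0
tip pump [-0.04869347 -0.07269161] 0.06724685171151967
[]
```

View pics/v9.png

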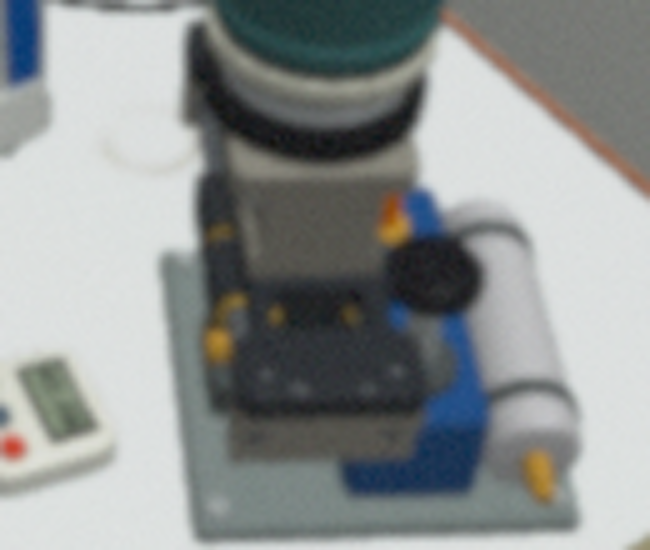

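The gripper body now hides the valve. The knob (crop ≈(435,275)) and pin (≈(393,215)) are clear of it. Push across, lowering 3 mm.

```bash
python3 -m pendant '[[0,1,10,3,0,0,0],[0,1,20,3,0,0,0],[0,1,28,3,0,0,0],[0,1,36,3,0,0,0],[0,1,44,3,0,0,0],[0,1,52,3,0,0,0],[0,1,58,3,0,0,0],[0,1,62,3,0,0,0],[0,1,64,3,0,0,0],[0,1,64,3,0,0,0]]'
python3 -m pendant '[[0,0,2,0,0,0,0],[0,0,4,0,0,0,0],[0,0,4,0,0,0,0]]'
python3 - <<'E'
from h import *
q=telemetry.sense();T=R.from_quat(q["orientation"]).as_matrix();tip=q["eef_pos"]+T[:,2]*.19
y=np.radians(-44.6);M=np.array([[np.cos(y),-np.sin(y)],[np.sin(y),np.cos(y)]])
print("tip pump",M.T@(tip[:2]-[.5453,-.4032]),tip[2],"force",M.T@q["force"][:2])
E
```

```text
t: 14.35
eef_pos: [0.5046, -0.3736, 0.2544]
orientation: [0.378, 0.926, 0.0, -0.0]
force: [-0.3, -0.6, -0.1]
opening: 0.0006
grasp_force: 0.0
t: 14.6
eef_pos: [0.5067, -0.3713, 0.2544]
orientation: [0.378, 0.926, 0.0, -0.0]
force: [-0.4, 0.5, -1.2]
opening: 0.0007
grasp_force: 0.3
tip pump [-0.04998028 -0.00439888] 0.06439708457595511 force [-0.60322789  0.04644436]
```

No stop reached yet, so push on in small steps.

```bash
for k in 1; do python3 -m pendant '[[0,0,2,0,0,0,0],[0,0,4,0,0,0,0],[0,0,4,0,0,0,0]]'|grep -E 'eef|force'; python3 -m pendant '[[0,0,2,0,0,0,0],[0,0,4,0,0,0,0],[0,0,4,0,0,0,0]]'|grep -E 'eef|force'; done
python3 - <<'E'
from h import *
s=get_image("scene");crop(s,270,160,130,110,5,"pics/v10.png")
print(blobs(s,"red",(300,170,60,70)), blobs(get_image("top"),"red",(255,115,110,110)))
E
```

```text
eef_pos: [0.5089, -0.3692, 0.2545]
force: [-2.7, -1.8, -1.1]
grasp_force: 1.8
eef_pos: [0.5097, -0.3685, 0.2545]
force: [-7.2, -6.7, -0.6]
grasp_force: 5.2
[] []
```

Stop reached (~10 N, commanded motion no longer followed). Back off, rise, and check.

```bash
python3 -m pendant '[[0,0,3,0,0,0,0],[0,0,3,0,0,0,0],[0,0,-20,0,0,0,0],[0,0,-40,0,0,0,0],[0,0,-40,-35,0,0,0],[0,0,-40,-75,0,0,0],[0,0,-40,-115,0,0,0],[0,0,-40,-155,0,0,0],[0,0,-40,-195,0,0,0],[0,0,-40,-235,0,0,0]]'
python3 -m pendant '[[0,0,0,-40,0,0,0],[0,0,0,-80,0,0,0],[0,0,0,-120,0,0,0],[0,0,0,-150,0,0,0],[0,0,0,-150,0,0,0]]'|tail -4
python3 - <<'E'
from h import *
s=get_image("scene");b=blobs(s,"red",(300,170,60,70));print(b,blobs(s,"orange",(335,170,25,45)))
y=np.radians(-44.6);M=np.array([[np.cos(y),-np.sin(y)],[np.sin(y),np.cos(y)]])
if b: print("ball pump",M.T@(onz(s,b[0][1],.0764)[:2]-[.5453,-.4032]))
crop(s,260,150,140,120,5,"pics/v10.png")
E
```

```text
t: 16.03
eef_pos: [0.4846, -0.3935, 0.4921]
orientation: [0.378, 0.926, 0.001, 0.001]
force: [0.5, -0.3, -0.2]
opening: 0.0006
grasp_force: 0.0
orientation: [0.378, 0.926, -0.001, 0.006]
force: [0.4, -0.3, 0.5]
opening: 0.0005
grasp_force: 0.0
[(41, [317.7, 207.1], [15, 34, 7, 7])] [(86, [347.3, 200.1], [8, 19, 8, 19])]
ball pump [-0.04963266  0.02356691]
```

View pics/v10.png

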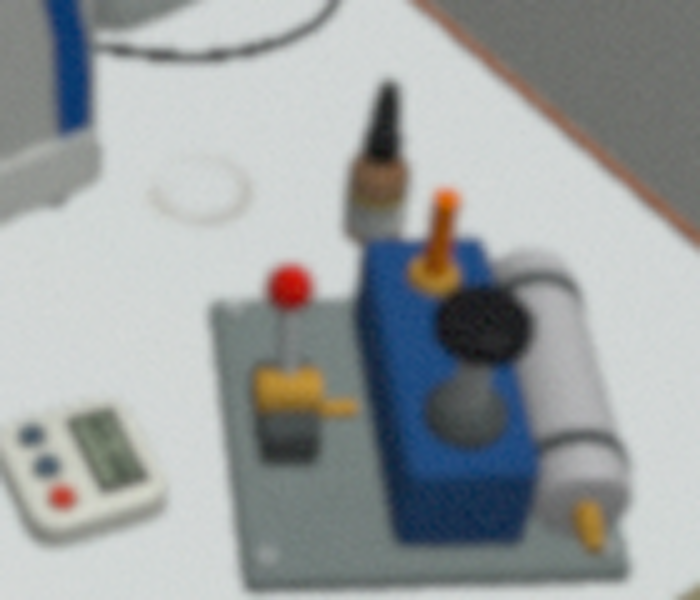

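The lever leans left, with the ball at crop ≈(290,288), pump y = +23.6 mm (22 expected at the stop). The pin is fully out, the plunger is up, and the bystanders are in place. Handing in.

```bash
python3 -c "from cell import manip; print(manip.finish_job())"
```

```text
the job is handed in; nothing more can be done
None
```

I charged the pump until the orange pin stood fully out, pushed the valve lever across to its shut stop, and handed the job in at about 16 s with the robot touching nothing; no verdict came back.

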